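# Lay out the sewing machine's drive parts for refitting

## Task

Lay out the stripped sewing machine's drive parts ready for refitting: put the cream handwheel in the middle of the round green pad with the red clutch knob centred on top of its hub, and stand the belt pulley on the motor plate, midway between the motor's shaft tip and the blue bearing bracket. Slide the yellow collar along the bar until it is centred on the red band, and stand the rotary hook on the bench straight in front of that band (square to the bar, on the robot's side), its centre about 7 cm from the bar. Everything stands upright as it stood and is let go; leave the oil bottle and the screwdriver alone.

Things in the scene. Friction and masses are not known exactly. Their poses are not given: they have to be found in the camera images.
- handwheel_mid (a point): Handwheel, cream plastic, loose, lying flat: rim disc 68 mm diameter and 14 mm thick, on it a round hub 38 mm diameter that rises to 38 mm above the underside (flat top). 160 g. Grip it by the hub. The point is its centre, 19 mm above its underside, 19 mm below the hub top; z up along its axis.
- knob_mid (a point): Clutch knob, red plastic cylinder with a bright steel dot on top, loose, upright: 33 mm over its fine ribs (30 mm body), 22 mm high, 50 g. The point is its centre, 11 mm above its underside; z up along its axis.
- pulley_mid (a point): Belt pulley, toothed aluminium between two brass flanges, small black bore on top, loose, upright: 40 mm diameter, 26 mm high, 120 g. The point is its centre, 13 mm above its underside; z up along its axis.
- hook_mid (a point): Rotary hook, plain bright steel cylinder with a blue bobbin showing in its top face, loose, upright: 36 mm diameter, 26 mm high (bobbin 1.5 mm more), 110 g. The point is its centre, 13 mm above its underside; z up along its axis.
- pad: Green round pad, 96 mm diameter, 3 mm thick, fixed to the bench. Origin: centre of its underside, on the bench top (z = 0).
- motor: Fixed motor plate, light grey, 250 x 56 mm, 2 mm thick. Along its x: blue bearing bracket (44 wide, 47 high) with inner face at x = -51 mm, gap, steel shaft tip (10 diameter, 34 above bench) at x = +52, cream motor (60 diameter, 64 high) from x = +85 to +165. Origin: on the bench under mid-gap, the pulley's place (it stands on the plate). x from bracket to motor, y across, z up.
- collar_mid (a point): Yellow collar, 30 mm diameter, 12 wide, on a level steel bar (12 diameter, 220 long, axis 50 above bench); slides along its y only, +-75 mm of mid-bar, about 1.5 N friction, stays put. Fixed blue stand: base strip 36 wide, 6 thick under the bar, posts 60 high, 103 either side of mid-bar. Point: collar centre, on the bar axis; y along the bar, x square to it, away from the robot.
- band: Red band painted round the same bar, 22 mm long (so 5 mm of red shows on both sides of the centred collar). Origin: its centre, on the bar's axis, 50 mm above the bench. y along the bar, -x square to the bar towards the robot's side, z up. The rotary hook's place is on the bench at x = -70 mm, y = 0 in this frame.
- oil: Bystander: amber oil bottle with a red cap, 34 mm diameter, 95 mm high, loose, standing. Origin: centre of its underside. Not to be moved.
- driver: Bystander: screwdriver with an orange handle, 170 mm long, loose, lying on the bench. Origin: underneath it, near the middle. Not to be moved.
Mind the look-alikes: they are no part of the job. Leave any pink or turquoise look-alike of the part that bears collar_mid alone.

How it is judged:
By the outcome, as a careful person would: the job done as asked, in the order asked, and still so for the second after the job is handed in, with the robot touching nothing.
It also fails if it takes over 102 s, if anything falls off the work surface, if the arm or the gripper's body presses on something with over 40 N, if the wrist force passes 120 N, or if a joint passes its speed limit or range.

## Robot

A 6-joint arm with a two-finger parallel gripper is mounted at the origin on the work surface. World frame = base frame: x ahead of the robot, y to its left, z up, the work surface at z = 0. Lengths are in m, angles in rad, forces in N, time in s.
With the tool pointing down it reaches from about 0.225 to 0.875 m from the base axis. Payload 3.4 kg.
Tool frame: the origin (TCP) lies between the finger pads; the fingertips stand 8 mm ahead of it and the grasp point (between the pads) lies 11 mm behind it; z points along the fingers, y is the line along which they close (so a half turn about z gives the same grasp; the last joint's range is limited). The gripper opens to 85 mm and grips with 20 to 120 N. Pads are 22 mm wide; open, the fingers measure 114 mm over their backs; the gripper's body (76 mm by 85 mm) begins 54 mm behind the grasp point. The pads swing forward as they close: fully open they stand 13 mm farther back than shut.
Start: joints at [1.179, 0.276, 1.505, -0, 1.361, -0.121], TCP at [0.154, 0.554, 0.239] pointing down, gripper open.
Joint ranges: [-2.89, 2.89], [-0.75, 2.08], [0.22, 2.7], [-1.18, 4.32], [0.11, 2.71], [-2.7, 2.7]. Speed limits (rad/s): [2.57, 2.57, 3.14, 3.14, 3.14, 3.14].

## Interface

Orientations are given as a unit quaternion [w, x, y, z].
In Python, from rig import manip, optics, finder gives the robot as it stands.
- The arm moves only by the tool servo_tool, never from a script. Its argument "increments" is a list of rows, each a list of 7 numbers: the shift along the tool's x, y, z in cm, then the turn, a rotation vector about the tool's x, y, z in degrees, then the closure, from -1 (fully open) to 1 (shut). In form: [[x, y, z, rx, ry, rz, gripper], ...]. A call has exactly 5 rows; each row shifts and turns the commanded pose from where the row before left it, along the tool's axes as they then stand; what a row does not reach is not made up. A row lasts 1/10 s, in which the tool goes at most 50 mm and 8.59 degrees, less where a joint would pass 70% of its speed; a pose out of reach is approached as far as the arm can. A call is refused whole if a number of a shift passes 5 or a number of a turn 8.59, either way. A call with a gripper value outside its range is refused whole. The fingers move at their own pace and stop on an object; "squeeze" is the grip in N (left out, the last holds). Time passes only in rows, so rows that do not move let the fingers close, or fill a call up. It gives the time, the measured TCP pose, the force, the opening and the grip force at its end, in the units of the state.
- manip.get_state(): the state, without advancing time (a new reading comes with each control period).
- optics.get_image(name): name is "scene" or "side" or "wrist"; returns the picture (480x640x3 uint8, red, green, blue); there is no depth.
- optics.get_calibration(name): a dict with "fov_y" (degrees; the focal length in pixels is half the picture's height over the tangent of half this angle, whatever the lens; pixels are square), "cx", "cy" (the principal point, pixels), "world_to_cam" (4x4, takes a point from world to camera coordinates). Camera axes: x right, y down, z forward; pixel columns grow to the right and rows downward; lengths in m; the calibration is good to about 2 mm. A picture is of the moment at which its call begins: read the wrist's pose just before it. get_calibration takes no time and is no camera call; for the wrist camera it gives the pose at the moment of the call.
- manip.sign_off(): hands the job in; it is judged then, once.
Trained networks look in the newest picture that a camera, given by its name, has taken for a name from the list of things; names that differ only in an ending like _2 or _b are one class to them, and where a whole thing is asked for, a point or a joint stands for the part that bears it (a point fixed in the world has none). Each returns a list of dicts, best first, with "p" (0 to 1); they miss things now and then, are a little off and sometimes report something else, mostly with a low value. They report only what shows in the picture. A call takes as long as a camera call. They do not tell look-alikes from the thing itself.
- finder.silhouettes(label, camera): "region" (480x640 bool, what is visible of it) and "box" ([centre column, centre row, width, height] in pixels, round what is visible of it).
- finder.tip_of(label, camera): "at" ([column, row] in pixels: a listed point, or the origin of a listed thing).
The state is a dict: "clock": time; "qpos": joint angles; "qd": joint speeds; "effort": joint torques, N m; "position": TCP position; "ee_rot": TCP orientation; "contact_force": force on the tool from outside, world axes, zero at the start; "moment": the same for the moment, N m; "width": finger opening in m; "gripper_force": force on a finger pad.
Only numpy, scipy, OpenCV 4.12 (cv2) and the standard library are available. Lean on these libraries where they do the work, as an engineer would, in place of code of your own. Each camera call takes 0.05 s, during which the arm holds its last target. There are 200 camera calls.

## Working session

There is one attempt and no reset: what is moved stays moved. The work goes in short steps, Python scripts to look and compute and a tool call to move; the robot and the scene stay as the last step left them, time stands still between calls to the robot, and variables do not carry over. Pictures are saved under pics/ and viewed, at most 14 in all, crops included, and the job is handed in when it is done.

Besides the shell and the picture viewer there is one more tool, called after "Call:" by a JSON object that holds its "method" and its "body". servo_tool: Moves the arm, as the interface text tells. Its arguments: {"type":"object","properties":{"increments":{"type":"array","items":{"type":"array","items":{"type":"number"}}},"squeeze":{"type":"number"}},"required":["increments"]}

```bash
mkdir -p pics; ls
cat > h.py <<'E'
import numpy as np,cv2
from rig import manip,optics,finder
def snap(c,fn=None):
    im=optics.get_image(c)
    if fn: cv2.imwrite('pics/'+fn,im[:,:,::-1])
    return im
def ray(c,px,z,cal=None):
    k=cal or optics.get_calibration(c); f=240/np.tan(np.radians(k['fov_y'])/2)
    T=np.array(k['world_to_cam']);R,t=T[:3,:3],T[:3,3]
    o=-R.T@t; d=R.T@np.array([(px[0]-k['cx'])/f,(px[1]-k['cy'])/f,1])
    return o+d*(z-o[2])/d[2]
def proj(c,p,cal=None):
    k=cal or optics.get_calibration(c); f=240/np.tan(np.radians(k['fov_y'])/2)
    T=np.array(k['world_to_cam']);q=T[:3,:3]@np.array(p)+T[:3,3]
    return np.array([k['cx']+f*q[0]/q[2],k['cy']+f*q[1]/q[2]])
Z=dict(handwheel_mid=.019,knob_mid=.011,pulley_mid=.013,hook_mid=.013,pad=0,motor=0,collar_mid=.05,band=.05,oil=0,driver=0)
E
python3 - <<'E'
from h import *
for c in ['scene','side']:
    snap(c,c+'0.png'); k=optics.get_calibration(c); print(c,k['fov_y'],k['cx'],k['cy'],np.round(np.array(k['world_to_cam']),3).tolist())
    for n in Z:
        for d in finder.tip_of(n,c)[:3]:
            if d['p']>.2: print(n,round(d['p'],2),np.round(d['at']),np.round(ray(c,d['at'],Z[n]),3)[:2])
print(manip.get_state())
E
```

```text
pics
scene 53.26079911478027 313.04656461547046 234.95737010370723 [[-0.794, 0.608, 0.008, 0.443], [0.382, 0.508, -0.772, -0.153], [-0.473, -0.61, -0.636, 1.387], [0.0, 0.0, 0.0, 1.0]]
handwheel_mid 0.83 [371. 251.] [0.44  0.071]
knob_mid 0.67 [304. 196.] [ 0.428 -0.212]
pulley_mid 0.7 [428. 285.] [0.414 0.224]
hook_mid 0.76 [334. 223.] [ 0.439 -0.068]
pad 0.85 [435. 346.] [0.517 0.339]
motor 0.6 [294. 269.] [ 0.611 -0.005]
motor 0.29 [227. 168.] [ 0.513 -0.483]
collar_mid 0.6 [290. 272.] [0.652 0.043]
collar_mid 0.59 [435. 348.] [0.556 0.361]
collar_mid 0.54 [313. 145.] [ 0.277 -0.368]
band 0.58 [249. 179.] [ 0.531 -0.321]
band 0.52 [306. 197.] [ 0.458 -0.162]
oil 0.75 [288. 362.] [0.767 0.196]
driver 0.92 [191. 251.] [ 0.771 -0.204]
side 57.91454590951313 324.0568222279026 242.96699788171622 [[0.83, -0.558, 0.005, -0.464], [-0.331, -0.5, -0.8, 0.233], [0.449, 0.662, -0.6, 0.775], [0.0, 0.0, 0.0, 1.0]]
handwheel_mid 0.8 [262. 258.] [0.437 0.075]
handwheel_mid 0.52 [346. 203.] [0.745 0.168]
knob_mid 0.7 [329. 350.] [ 0.419 -0.226]
pulley_mid 0.72 [229. 231.] [0.42 0.23]
pulley_mid 0.
[... 407 characters left out ...]
7.] [ 0.776 -0.203]
{'clock': 1.1, 'qpos': array([ 1.17900752e+00,  2.75913843e-01,  1.50491619e+00,  1.13788999e-05,
        1.36070966e+00, -1.20983684e-01]), 'qd': array([ 0.00149468,  0.00042115, -0.0012908 , -0.00128496, -0.00194049,
        0.001039  ]), 'effort': array([ 1.23565405e-03, -4.16672695e+01, -2.46106517e+01, -1.58310587e-05,
        2.29336838e-04,  8.07425913e-07]), 'position': array([0.15381764, 0.55406764, 0.23931365]), 'ee_rot': array([1.33265395e-06, 1.34990374e-01, 9.90846910e-01, 2.70261916e-05]), 'contact_force': array([0.75570776, 0.4365678 , 0.69733109]), 'moment': array([-0.02265215, -0.02772162,  0.0280133 ]), 'gripper_force': 0.0, 'width': 0.08550600227079026}
```

View pics/scene0.png

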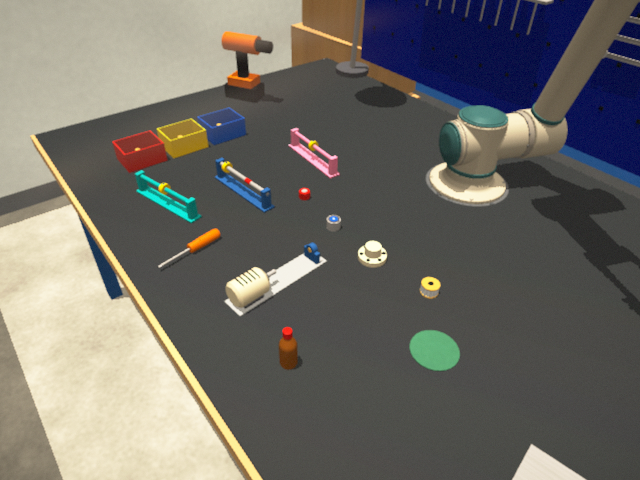

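View pics/side0.png

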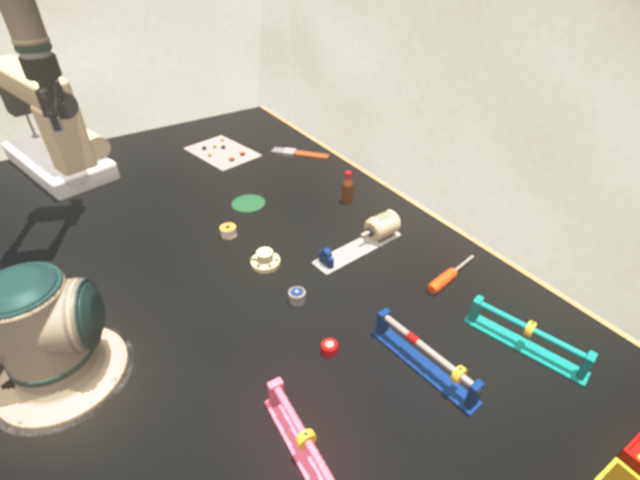

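Look-alikes of the collar stand, by scene pixel: pink (313,145), turquoise (163,188) and blue with a red band (collar 227,168, band 249,181). The description calls for the blue one. The red-capped oil bottle (288,345) is not the red knob (304,194), and the cream motor (248,287) is not the handwheel (372,252). I'll check the choice in one crop and move over to the handwheel.

Run:
```python
import cv2
a=cv2.imread('pics/side0.png')[290:430,250:500]
cv2.imwrite('pics/crop1.png',cv2.resize(a,None,fx=3,fy=3,interpolation=cv2.INTER_CUBIC))
```

```text
(no output)
```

View pics/crop1.png

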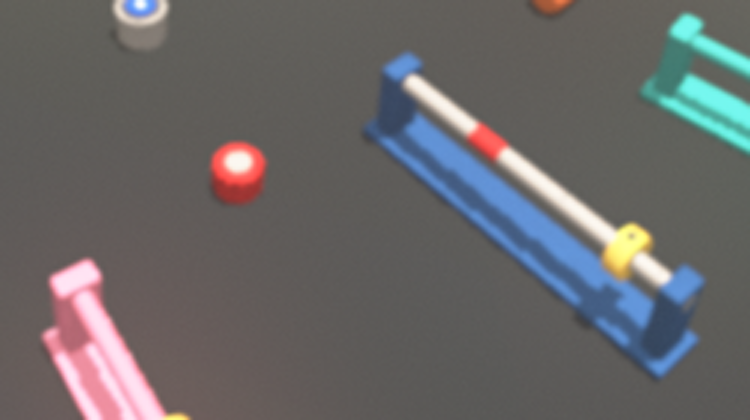

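Call:
{"method": "servo_tool", "body": {"increments": [[0,0,0,0,0,-7.75,-1],[0,0,0,0,0,-7.75,-1],[-2.4,-4,0,0,0,0,-1],[-2.4,-4,0,0,0,0,-1],[-2.4,-4,0,0,0,0,-1]]}}

```text
clock: 1.6
position: [0.2262, 0.4329, 0.2392]
ee_rot: [0.0, -0.001, 1.0, -0.0]
contact_force: [1.8, -1.2, 0.5]
width: 0.0857
gripper_force: 0.0
```

Call:
{"method": "servo_tool", "body": {"increments": [[-2.4,-4,0,0,0,0,-1],[-2.4,-4,0,0,0,0,-1],[-2.4,-4,0,0,0,0,-1],[-2.4,-4,0,0,0,0,-1],[-2.4,-4,0,0,0,0,-1]]}}

```text
clock: 2.1
position: [0.3464, 0.2324, 0.2396]
ee_rot: [0.001, -0.0, 1.0, 0.0]
contact_force: [0.4, 0.3, -0.3]
width: 0.085
gripper_force: 0.0
```

Call:
{"method": "servo_tool", "body": {"increments": [[-2.4,-4,0,0,0,0,-1],[-2.4,-4,0,0,0,0,-1],[-2.4,-4,0,0,0,0,-1],[0,0,0,0,0,0,-1],[0,0,0,0,0,0,-1]]}}

```text
clock: 2.6
position: [0.4179, 0.1132, 0.2392]
ee_rot: [-0.0, 0.002, 1.0, 0.0]
contact_force: [-0.2, 0.3, -0.1]
width: 0.0855
gripper_force: 0.0
```

The crop confirms it: the blue stand has the red band at crop (487,141) and the yellow collar at (627,250). Pink and turquoise stay untouched. Next, a wrist view.

```bash
cat >> h.py <<'E'
def look(c,names,pmin=.3,n=2,fn=None):
    k=optics.get_calibration(c); snap(c,fn)
    for nm in names:
        for d in finder.tip_of(nm,c)[:n]:
            if d['p']>pmin: print(nm,round(d['p'],2),np.round(d['at'],1),np.round(ray(c,d['at'],Z[nm],k),4)[:2])
    print(manip.get_state()['position'],manip.get_state()['clock'])
    return k
E
python3 - <<'E'
from h import *
k=look('wrist',list(Z),fn='w1.png')
print(k['fov_y'],k['cx'],k['cy'],np.round(np.array(k['world_to_cam']),3).tolist())
E
```

```text
handwheel_mid 0.94 [286.  226.5] [0.44   0.0735]
knob_mid 0.65 [  4.3 207.9] [ 0.421  -0.2199]
pulley_mid 0.8 [436.8 201.8] [0.4159 0.2293]
hook_mid 0.92 [149.4 229.1] [ 0.4441 -0.0715]
pad 0.56 [522.  292.1] [0.5263 0.3434]
motor 0.71 [284.  224.1] [0.4429 0.0694]
[0.4175177  0.11444345 0.23934739] 3.15
67.81886185870533 323.0419050088262 240.97325245985834 [[0.004, 1.0, 0.001, -0.114], [0.946, -0.004, 0.323, -0.437], [0.323, -0.0, -0.946, 0.246], [0.0, 0.0, 0.0, 1.0]]
```

View pics/w1.png

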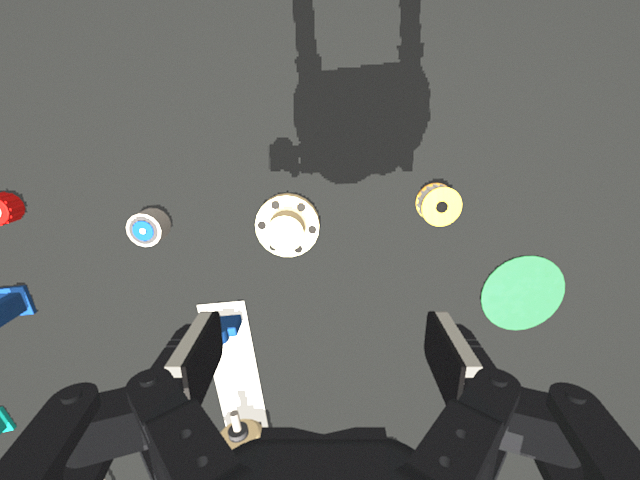

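The wrist view shows the handwheel (286,226), hook (146,230), pulley (438,204), pad (522,292), motor plate (235,360) and knob at the left edge (8,208). These agree with the other cameras. I'll descend over the wheel.

Call:
{"method": "servo_tool", "body": {"increments": [[-1.1,-2,3,0,0,0,-1],[-1.1,-2,4,0,0,0,-1],[0,0,4,0,0,0,-1],[0,0,0,0,0,0,-1],[0,0,0,0,0,0,-1]]}}

```text
clock: 3.65
position: [0.4396, 0.0742, 0.1295]
ee_rot: [-0.001, 0.0, 1.0, 0.0]
contact_force: [1.5, -0.0, -0.3]
width: 0.0854
gripper_force: 0.0
```

Run:
```python
from h import *
k=look('wrist',['handwheel_mid','motor'],fn='w2.png')
for d in finder.silhouettes('handwheel_mid','wrist')[:1]:
    cs,_=cv2.findContours(d['region'].astype(np.uint8),0,1); c=max(cs,key=len)
    b=d['box'];print(d['p'],b)
for z in (.014,.038): print(proj('wrist',[.440,.0735,z],k))
```

```text
handwheel_mid 0.96 [321.8 244. ] [0.4425 0.0719]
motor 0.55 [243.2 414.8] [ 0.6189 -0.0022]
[0.44137068 0.07437272 0.13140796] 3.8
0.98 [323.6, 237.9, 88.0, 88.0]
[323.96173022 238.61630474]
[324.05867464 249.84576336]
```

View pics/w2.png

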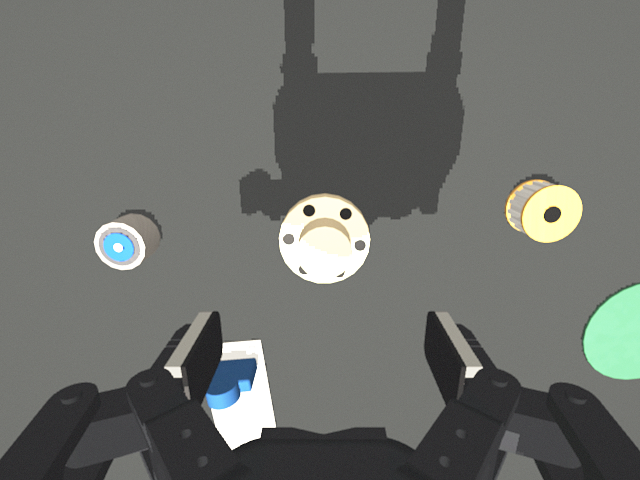

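The rim is at (324,238), so the wheel is centred under the tool. Descend and grip.

Call:
{"method": "servo_tool", "body": {"increments": [[0,0,3,0,0,0,-1],[0,0,3,0,0,0,-1],[0,0,2.4,0,0,0,-1],[0,0,2,0,0,0,-1],[0,0,0,0,0,0,1]], "squeeze": 40}}

```text
clock: 4.35
position: [0.4388, 0.0742, 0.0245]
ee_rot: [-0.001, -0.0, 1.0, 0.0]
contact_force: [-0.7, -0.6, 0.9]
width: 0.0729
gripper_force: 0.0
```

Call:
{"method": "servo_tool", "body": {"increments": [[0,0,0,0,0,0,1],[0,0,0,0,0,0,1],[0,0,0,0,0,0,1],[0,0,0,0,0,0,1],[0,0,0,0,0,0,1]]}}

```text
clock: 4.85
position: [0.4412, 0.0742, 0.027]
ee_rot: [0.002, 0.0, 1.0, 0.0]
contact_force: [-0.8, 0.4, 5.5]
width: 0.0362
gripper_force: 40.1
```

Call:
{"method": "servo_tool", "body": {"increments": [[0,0,-3,0,0,0,1],[0,0,-3,0,0,0,1],[-1.4,4.5,0,0,0,0,1],[-1.4,4.5,0,0,0,0,1],[-1.4,4.5,0,0,0,0,1]]}}

```text
clock: 5.35
position: [0.4827, 0.2103, 0.0869]
ee_rot: [0.001, 0.001, 1.0, 0.0]
contact_force: [1.0, 0.5, -2.0]
width: 0.036
gripper_force: 41.1
```

Call:
{"method": "servo_tool", "body": {"increments": [[-1.4,4.5,0,0,0,0,1],[-1.4,4.5,0,0,0,0,1],[-1.4,4.5,0,0,0,0,1],[0,0,0,0,0,0,1],[0,0,0,0,0,0,1]]}}

```text
clock: 5.85
position: [0.5235, 0.3448, 0.0855]
ee_rot: [0.0, -0.001, 1.0, -0.0]
contact_force: [-0.5, -0.5, -2.6]
width: 0.0362
gripper_force: 41.2
```

Run:
```python
from h import *
k=look('wrist',['handwheel_mid','pad'],fn='w3.png')
im=cv2.cvtColor(cv2.imread('pics/w3.png'),cv2.COLOR_BGR2HSV)
m=cv2.inRange(im,(50,80,60),(90,255,255)); ys,xs=np.where(m)
# fit circle of radius .048 on bench z=.003 from outer boundary
cs,_=cv2.findContours(m,0,1); c=max(cs,key=cv2.contourArea); h=cv2.convexHull(c)[:,0]
P=np.array([ray('wrist',p,.003,k)[:2] for p in h])
(cx,cy),r=cv2.minEnclosingCircle(P.astype(np.float32)); print('pad',cx,cy,r)
```

```text
handwheel_mid 0.71 [321.3 313.3] [0.5581 0.3424]
[0.52305576 0.34264492 0.08544779] 6.0
pad 0.5269359946250916 0.342013955116272 0.047876399010419846
```

View pics/w3.png

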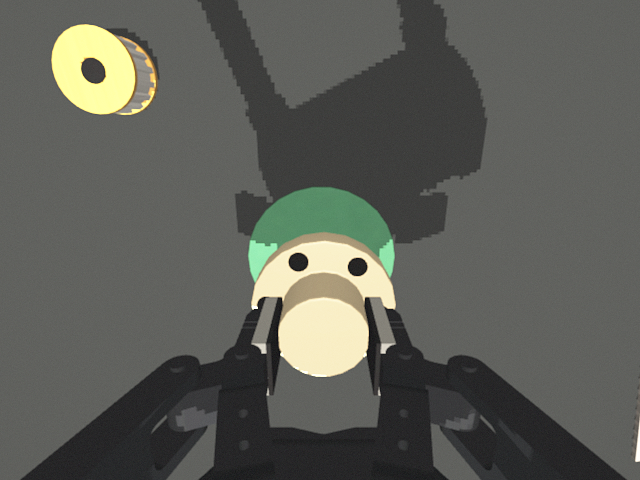

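Pad fit (.527,.342) with radius 47.9 mm. The held wheel is at about (.521,.344). Shift +5.5 mm in x and −2 mm in y, lower and release.

Call:
{"method": "servo_tool", "body": {"increments": [[-0.55,-0.2,1.5,0,0,0,1],[0,0,2,0,0,0,1],[0,0,1.5,0,0,0,1],[0,0,0.6,0,0,0,1],[0,0,0,0,0,0,1]]}}

```text
clock: 6.5
position: [0.5287, 0.3401, 0.03]
ee_rot: [-0.001, 0.001, 1.0, -0.001]
contact_force: [-3.2, -1.9, 7.9]
width: 0.0363
gripper_force: 42.2
```

Call:
{"method": "servo_tool", "body": {"increments": [[0,0,0,0,0,0,1],[0,0,0.1,0,0,0,-1],[0,0,-0.1,0,0,0,-1],[0,0,0,0,0,0,-1],[0,0,0,0,0,0,-1]]}}

```text
clock: 7.0
position: [0.5295, 0.3418, 0.0292]
ee_rot: [0.0, 0.0, 1.0, 0.0]
contact_force: [-0.5, -0.2, -0.1]
width: 0.0855
gripper_force: 0.0
```

Call:
{"method": "servo_tool", "body": {"increments": [[0,0,-2,0,0,0,-1],[0,0,-4,0,0,0,-1],[0,0,-4,0,0,0,-1],[0,0,0,0,0,0,-1],[0,0,0,0,0,0,-1]]}}

```text
clock: 7.5
position: [0.5299, 0.3423, 0.1305]
ee_rot: [0.001, 0.0, 1.0, 0.001]
contact_force: [-1.0, 0.3, -0.7]
width: 0.0858
gripper_force: 0.0
```

```bash
cat >> h.py <<'E'
def fit(k,m,z,c='wrist'):
    "enclosing circle, in the plane z, of the biggest blob in the mask"
    cs,_=cv2.findContours(m.astype(np.uint8),0,1); c0=max(cs,key=cv2.contourArea)
    P=np.array([ray(c,p,z,k)[:2] for p in cv2.convexHull(c0)[:,0]],np.float32)
    (x,y),r=cv2.minEnclosingCircle(P); return np.round([x,y,r],4)
def hsv(fn,lo,hi): return cv2.inRange(cv2.cvtColor(cv2.imread('pics/'+fn),cv2.COLOR_BGR2HSV),lo,hi)
E
python3 - <<'E'
from h import *
k=look('wrist',['handwheel_mid','pad'],fn='w4.png')
print('pad',fit(k,hsv('w4.png',(50,80,60),(90,255,255)),.003))
s=finder.silhouettes('handwheel_mid','wrist')[0]
print('rim',fit(k,s['region'],.017), s['box'])
E
```

```text
handwheel_mid 0.67 [315.1 239.7] [0.5301 0.3353]
[0.52824637 0.34147491 0.12773414] 7.65
pad [0.527 0.342 0.048]
rim [0.5281 0.3399 0.0348] [320.7, 234.6, 93.8, 95.1]
```

View pics/w4.png

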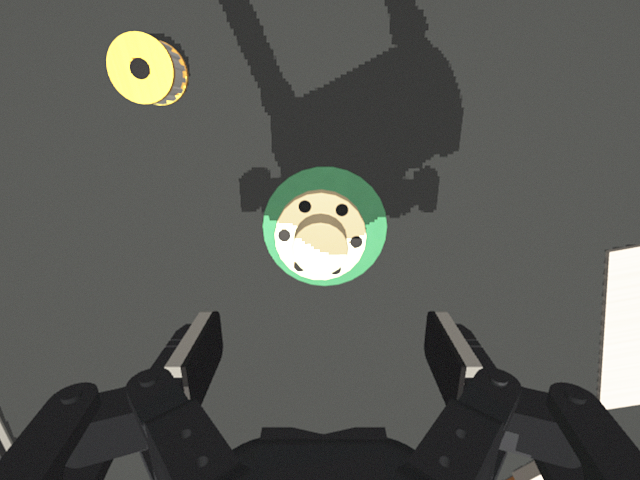

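The rim is at (.528,.340) against the pad at (.527,.342), about 2.5 mm off in y. A quick regrip will centre it.

Call:
{"method": "servo_tool", "body": {"increments": [[0,0.2,4,0,0,0,-1],[0,0,3.5,0,0,0,-1],[0,0,2.6,0,0,0,-1],[0,0,0,0,0,0,-1],[0,0,0,0,0,0,1]], "squeeze": 20}}

```text
clock: 8.2
position: [0.5289, 0.3438, 0.0275]
ee_rot: [-0.001, 0.0, 1.0, -0.0]
contact_force: [-0.2, -0.2, -0.5]
width: 0.0734
gripper_force: 0.0
```

Call:
{"method": "servo_tool", "body": {"increments": [[0,0,0,0,0,0,1],[0,0,0,0,0,0,1],[0,0,0,0,0,0,1],[0,0,0,0,0,0,1],[0.1,0,0,0,0,0,1]]}}

```text
clock: 8.7
position: [0.5303, 0.3443, 0.0301]
ee_rot: [0.002, -0.0, 1.0, 0.001]
contact_force: [2.6, -0.9, 4.3]
width: 0.0366
gripper_force: 20.8
```

Call:
{"method": "servo_tool", "body": {"increments": [[0,0,0,0,0,0,1],[0,0,0,0,0,0,-1],[0,0,0,0,0,0,-1],[0,0,0,0,0,0,-1],[0,0,0,0,0,0,-1]]}}

```text
clock: 9.2
position: [0.5278, 0.3439, 0.0279]
ee_rot: [-0.0, 0.0, 1.0, -0.0]
contact_force: [-0.2, 0.1, 0.5]
width: 0.0852
gripper_force: 0.0
```

Call:
{"method": "servo_tool", "body": {"increments": [[0,0,-2,0,0,0,-1],[0,0,-4,0,0,0,-1],[0,0,-4,0,0,0,-1],[0,0,0,0,0,0,-1],[0,0,0,0,0,0,-1]]}}

```text
clock: 9.7
position: [0.5286, 0.3443, 0.1294]
ee_rot: [0.001, 0.0, 1.0, 0.001]
contact_force: [0.2, 0.1, -0.4]
width: 0.0855
gripper_force: 0.0
```

Run:
```python
from h import *
k=look('wrist',['handwheel_mid','pad'],fn='w5.png')
print('pad',fit(k,hsv('w5.png',(50,80,60),(90,255,255)),.003))
s=finder.silhouettes('handwheel_mid','wrist')[0]
print('rim',fit(k,s['region'],.017), s['box'])
```

```text
handwheel_mid 0.6 [319.3 243.7] [0.5316 0.3403]
[0.52715661 0.34344688 0.12668775] 9.85
pad [0.527  0.3422 0.0479]
rim [0.5276 0.3436 0.0347] [321.6, 236.2, 93.6, 90.7]
```

Call:
{"method": "servo_tool", "body": {"increments": [[0.9,-4.7,-1,0,0,0,-1],[0.9,-4.7,0,0,0,0,-1],[0.9,-4.7,0,0,0,0,-1],[0.9,-4.7,0,0,0,0,-1],[0.9,-4.7,0,0,0,0,-1]]}}

```text
clock: 10.4
position: [0.4819, 0.1073, 0.1372]
ee_rot: [-0.001, -0.0, 1.0, -0.0]
contact_force: [0.2, 0.3, -0.7]
width: 0.0851
gripper_force: 0.0
```

Call:
{"method": "servo_tool", "body": {"increments": [[0.9,-4.7,0,0,0,0,-1],[0.9,-4.7,0,0,0,0,-1],[0.9,-4.7,0,0,0,0,-1],[0.9,-4.7,0,0,0,0,-1],[0.9,-4.7,0,0,0,0,-1]]}}

```text
clock: 10.9
position: [0.4369, -0.1274, 0.1374]
ee_rot: [-0.001, 0.0, 1.0, 0.0]
contact_force: [0.8, -0.7, -0.5]
width: 0.0854
gripper_force: 0.0
```

Call:
{"method": "servo_tool", "body": {"increments": [[0.9,-4.7,0,0,0,0,-1],[0.9,-4.7,0,0,0,0,-1],[0,0,0,0,0,0,-1],[0,0,0,0,0,0,-1],[0,0,0,0,0,0,-1]]}}

```text
clock: 11.4
position: [0.4196, -0.2187, 0.1375]
ee_rot: [-0.001, -0.0, 1.0, 0.001]
contact_force: [-0.3, 0.0, -0.6]
width: 0.0852
gripper_force: 0.0
```

Run:
```python
from h import *
k=look('wrist',['knob_mid','hook_mid','band','collar_mid'],fn='w6.png')
s=finder.silhouettes('knob_mid','wrist')[0]
print(s['p'],s['box'],fit(k,s['region'],.011))
hb,hs=(hsv('w6.png',(0,120,60),(12,255,255)),0); hb|=hsv('w6.png',(168,120,60),(180,255,255))
n,l,st,c=cv2.connectedComponentsWithStats(hb)
for i in range(1,n):
    if st[i,4]>60: print(st[i],c[i],ray('wrist',c[i],.056,k))
```

```text
knob_mid 0.79 [320.9 235.8] [ 0.4213 -0.2214]
hook_mid 0.91 [510.8 260.1] [ 0.4408 -0.0727]
band 0.73 [203.3 398.8] [ 0.5412 -0.3125]
collar_mid 0.81 [50.   9.5] [ 0.2804 -0.3669]
[ 0.42037429 -0.21876054  0.1382613 ] 11.65
0.61 [322.2, 237.4, 45.2, 48.1] [ 0.4215 -0.2213  0.0184]
[ 298  213   45   47 1154] [320.26689775 235.14818024] [ 0.40628442 -0.22161616  0.056     ]
[200 388  17  20 203] [208.24630542 398.84236453] [ 0.53576808 -0.30634196  0.056     ]
```

View pics/w6.png

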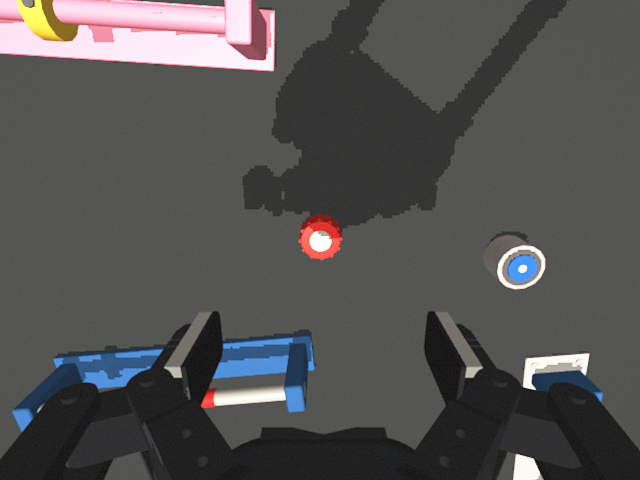

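The knob is at (320,237), i.e. (.4213,−.2212), directly below; the red band shows at (207,398). Descend and grip.

Call:
{"method": "servo_tool", "body": {"increments": [[-0.1,-0.1,4,0,0,0,-1],[0,0,4,0,0,0,-1],[0,0,3,0,0,0,-1],[0,0,1.2,0,0,0,-1],[0,0,0,0,0,0,1]], "squeeze": 30}}

```text
clock: 12.2
position: [0.42, -0.2196, 0.0146]
ee_rot: [-0.002, -0.0, 1.0, 0.001]
contact_force: [-0.2, -0.2, 1.3]
width: 0.0733
gripper_force: 0.0
```

Call:
{"method": "servo_tool", "body": {"increments": [[0,0,0,0,0,0,1],[0,0,0,0,0,0,1],[0,0,0,0,0,0,1],[0,0,0,0,0,0,1],[0,0,0,0,0,0,1]]}}

```text
clock: 12.7
position: [0.422, -0.2215, 0.0175]
ee_rot: [0.001, 0.0, 1.0, -0.001]
contact_force: [1.0, 0.4, 6.7]
width: 0.0286
gripper_force: 29.4
```

Call:
{"method": "servo_tool", "body": {"increments": [[0,0,-4,0,0,0,1],[0,0,-4,0,0,0,1],[-0.8,4.7,-1,0,0,0,1],[-0.9,4.7,0,0,0,0,1],[-0.9,4.7,0,0,0,0,1]]}}

```text
clock: 13.2
position: [0.4476, -0.079, 0.1075]
ee_rot: [0.001, 0.001, 1.0, -0.0]
contact_force: [0.3, -0.8, -0.5]
width: 0.0284
gripper_force: 30.0
```

Call:
{"method": "servo_tool", "body": {"increments": [[-0.9,4.7,0,0,0,0,1],[-0.9,4.7,0,0,0,0,1],[-0.9,4.7,0,0,0,0,1],[-0.9,4.7,0,0,0,0,1],[-0.9,4.7,0,0,0,0,1]]}}

```text
clock: 13.7
position: [0.4922, 0.157, 0.1068]
ee_rot: [0.001, 0.0, 1.0, 0.0]
contact_force: [0.8, -0.2, -0.9]
width: 0.0282
gripper_force: 30.0
```

Call:
{"method": "servo_tool", "body": {"increments": [[-0.9,4.7,0,0,0,0,1],[-0.9,4.7,0,0,0,0,1],[-0.9,4.7,0,0,0,0,1],[-0.9,4.7,0,0,0,0,1],[0,0,0,0,0,0,1]]}}

```text
clock: 14.2
position: [0.5296, 0.3491, 0.1065]
ee_rot: [0.002, -0.002, 1.0, 0.002]
contact_force: [-0.9, -0.8, -0.4]
width: 0.0286
gripper_force: 30.1
```

Run:
```python
from h import *
k=look('wrist',['knob_mid'],fn='w7.png',pmin=.1)
print('pad',fit(k,hsv('w7.png',(50,80,60),(90,255,255)),.003))
red=hsv('w7.png',(0,120,60),(8,255,255))|hsv('w7.png',(170,120,60),(180,255,255))
x,y,w,h=cv2.boundingRect(red); print('red',x,y,w,h)
for z in (.09,.101,.112): print(z,fit(k,red,z))
try:
    s=finder.silhouettes('handwheel_mid','wrist')[0]; print('rim',fit(k,s['region'],.017),s['box'],s['p'])
except Exception as e: print(e)
```

```text
knob_mid 0.87 [323.5 314.3] [0.5825 0.3488]
[0.52778736 0.34378052 0.10602293] 14.3
pad [0.5269 0.3418 0.0479]
red 289 274 69 82
0.09 [0.5367 0.3483 0.0224]
0.101 [0.5301 0.3482 0.0208]
0.112 [0.5235 0.3481 0.0192]
rim [0.5275 0.3433 0.0348] [314.1, 241.4, 100.9, 94.5] 0.75
```

View pics/w7.png

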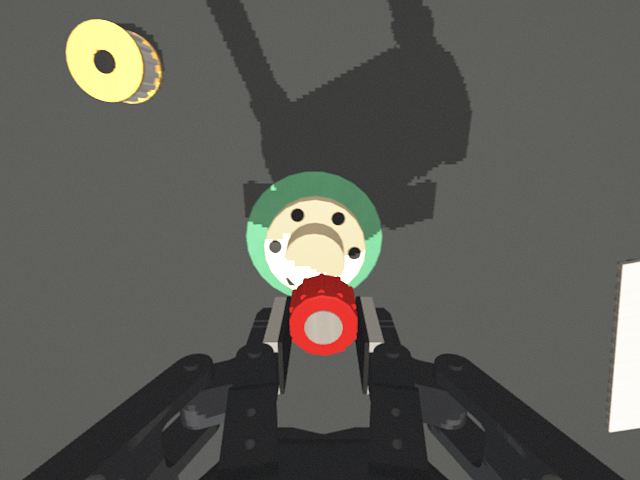

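The knob's dot is at (323,327). The image was taken while the arm settled; the settled knob is at about (.528,.343) and the hub at (.5276,.3434). Lower it.

Call:
{"method": "servo_tool", "body": {"increments": [[0.1,0.1,2,0,0,0,1],[0,0,1.5,0,0,0,1],[0,0,0.8,0,0,0,1],[0,0,0.3,0,0,0,1],[0,0,0,0,0,0,1]]}}

```text
clock: 14.85
position: [0.5273, 0.3431, 0.0604]
ee_rot: [-0.0, 0.001, 1.0, -0.0]
contact_force: [-0.6, -0.3, -1.2]
width: 0.0285
gripper_force: 30.1
```

Call:
{"method": "servo_tool", "body": {"increments": [[0,0,0.1,0,0,0,1],[0,0,0.1,0,0,0,1],[0,0,0,0,0,0,1],[0,0,0,0,0,0,1],[0,0,0,0,0,0,1]]}}

```text
clock: 15.35
position: [0.5274, 0.3441, 0.0586]
ee_rot: [0.0, 0.0, 1.0, 0.0]
contact_force: [-0.3, -0.8, 0.6]
width: 0.0289
gripper_force: 30.1
```

Run:
```python
from h import *
k=look('wrist',['knob_mid'],fn='w8.png',pmin=.1)
```

```text
knob_mid 0.63 [323.6 312.7] [0.5506 0.3431]
[0.52739181 0.34412455 0.05863394] 15.45
```

View pics/w8.png

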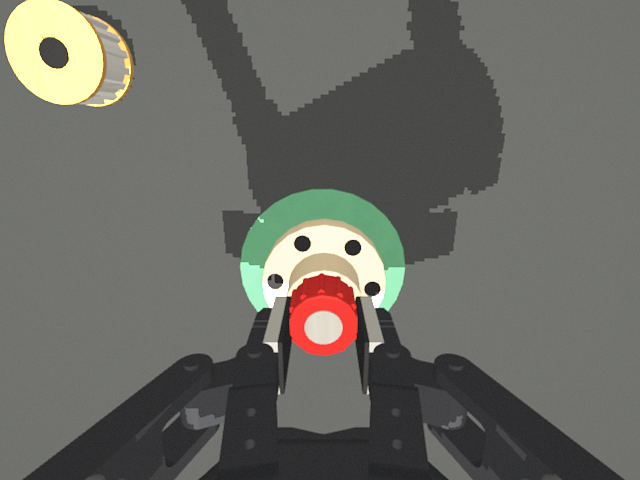

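The knob sits centred over the hub and just touches. Press 1 mm more, release, rise and check.

Call:
{"method": "servo_tool", "body": {"increments": [[0,0,0.1,0,0,0,1],[0,0,0,0,0,0,1],[0,0,0,0,0,0,-0.5],[0,0,0,0,0,0,-1],[0,0,0,0,0,0,-1]]}}

```text
clock: 15.95
position: [0.5272, 0.344, 0.057]
ee_rot: [-0.0, 0.0, 1.0, -0.0]
contact_force: [-0.3, -0.3, 0.3]
width: 0.0711
gripper_force: 0.0
```

Call:
{"method": "servo_tool", "body": {"increments": [[0,0,0,0,0,0,-1],[0,0,-2,0,0,0,-1],[0,0,-4,0,0,0,-1],[0,0,-2,0,0,0,-1],[0,0,0,0,0,0,-1]]}}

```text
clock: 16.45
position: [0.5294, 0.3451, 0.1408]
ee_rot: [0.003, 0.0, 1.0, 0.002]
contact_force: [-0.1, 0.6, -0.3]
width: 0.0854
gripper_force: 0.0
```

Run:
```python
from h import *
k=look('wrist',['pulley_mid'],fn='w9.png',pmin=.1)
print('pad',fit(k,hsv('w9.png',(50,80,60),(90,255,255)),.003))
red=hsv('w9.png',(0,120,60),(8,255,255))|hsv('w9.png',(170,120,60),(180,255,255))
for z in (.041,.052,.063): print(z,fit(k,red,z))
s=finder.silhouettes('pulley_mid','wrist')[0]; print('pulley',fit(k,s['region'],.013),s['box'],s['p'])
```

```text
pulley_mid 0.94 [151.4  71.7] [0.4172 0.2299]
[0.52707216 0.34387365 0.13709496] 16.55
pad [0.5269 0.3421 0.0478]
0.041 [0.5312 0.3425 0.0195]
0.052 [0.5272 0.3425 0.0186]
0.063 [0.5232 0.3426 0.0177]
pulley [0.4169 0.2286 0.0262] [149.0, 68.0, 82.4, 72.8] 0.74
```

View pics/w9.png

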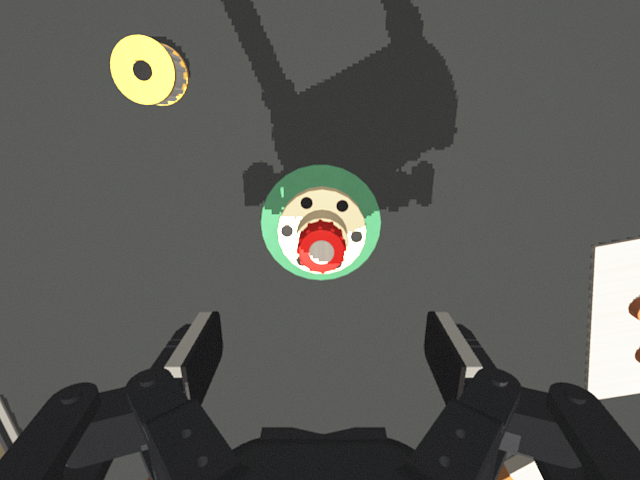

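The knob is seated at (.527,.3425) on the hub, at (321,250). Now to the pulley.

Call:
{"method": "servo_tool", "body": {"increments": [[2.8,-2.9,0,0,0,0,-1],[2.8,-2.9,0,0,0,0,-1],[2.8,-2.9,0,0,0,0,-1],[2.7,-2.8,0,0,0,0,-1],[0,0,0,0,0,0,-1]]}}

```text
clock: 17.1
position: [0.4096, 0.2253, 0.135]
ee_rot: [-0.005, 0.001, 1.0, -0.002]
contact_force: [0.5, -0.6, -0.1]
width: 0.0854
gripper_force: 0.0
```

Call:
{"method": "servo_tool", "body": {"increments": [[0,0,0,0,0,0,-1],[0,0,0,0,0,0,-1],[0,0,0,0,0,0,-1],[0,0,0,0,0,0,-1],[0,0,0,0,0,0,-1]]}}

```text
clock: 17.6
position: [0.4167, 0.2294, 0.1371]
ee_rot: [-0.0, -0.0, 1.0, 0.0]
contact_force: [-0.1, -0.9, -0.0]
width: 0.0855
gripper_force: 0.0
```

Run:
```python
from h import *
k=look('wrist',['pulley_mid','handwheel_mid'],fn='w10.png',pmin=.1)
s=finder.silhouettes('pulley_mid','wrist')[0]; print('pulley',fit(k,s['region'],.013),s['box'],s['p'])
```

```text
[0.41638006 0.22919251 0.13721763] 17.75
pulley [0.4191 0.2292 0.0245] [326.9, 236.6, 58.9, 61.9] 0.9
```

Call:
{"method": "servo_tool", "body": {"increments": [[-0.1,0,4,0,0,0,-1],[0,0,4,0,0,0,-1],[0,0,3,0,0,0,-1],[0,0,1.1,0,0,0,-1],[0,0,0,0,0,0,1]], "squeeze": 40}}

```text
clock: 18.3
position: [0.4164, 0.2287, 0.0152]
ee_rot: [-0.001, 0.0, 1.0, -0.001]
contact_force: [0.4, -0.4, 0.4]
width: 0.0733
gripper_force: 0.0
```

Call:
{"method": "servo_tool", "body": {"increments": [[0,0,0,0,0,0,1],[0,0,0,0,0,0,1],[0,0,0,0,0,0,1],[0,0,0,0,0,0,1],[0,0,0,0,0,0,1]]}}

```text
clock: 18.8
position: [0.4187, 0.2296, 0.0181]
ee_rot: [0.002, 0.0, 1.0, 0.001]
contact_force: [-0.3, 0.2, 5.9]
width: 0.0382
gripper_force: 40.0
```

Call:
{"method": "servo_tool", "body": {"increments": [[0,0,-4,0,0,0,1],[0,0,-4,0,0,0,1],[0,0,-4,0,0,0,1],[-1,-4,-1,0,0,0,1],[-1,-4,0,0,0,0,1]]}}

```text
clock: 19.3
position: [0.4392, 0.1493, 0.1498]
ee_rot: [0.004, -0.002, 1.0, 0.001]
contact_force: [0.6, -0.1, -0.6]
width: 0.0383
gripper_force: 40.9
```

Call:
{"method": "servo_tool", "body": {"increments": [[-1,-4,0,0,0,0,1],[-1,-4,0,0,0,0,1],[-1,-4,0,0,0,0,1],[0,0,0,0,0,0,1],[0,0,0,0,0,0,1]]}}

```text
clock: 19.8
position: [0.4672, 0.0283, 0.1468]
ee_rot: [0.0, 0.001, 1.0, 0.0]
contact_force: [-0.4, 0.7, -0.6]
width: 0.0382
gripper_force: 40.9
```

Run:
```python
from h import *
k=look('wrist',['motor','pulley_mid'],fn='w11.png',pmin=.1)
```

```text
motor 0.87 [291.6 373.4] [ 0.614  -0.0035]
pulley_mid 0.83 [321.8 315.1] [0.543  0.0257]
[0.46667233 0.0300072  0.14644733] 19.95
```

View pics/w11.png

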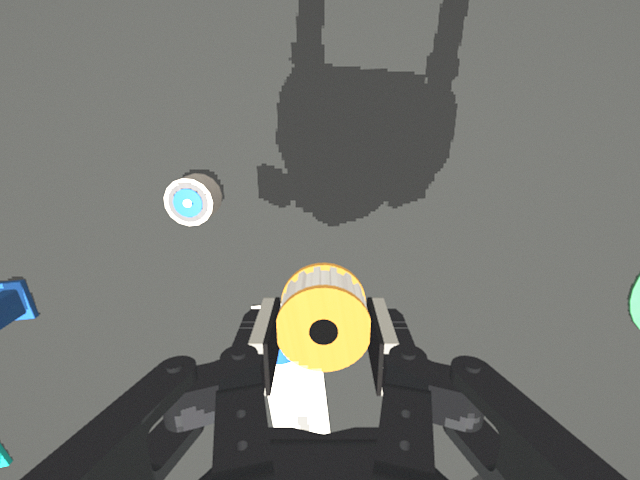

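The pulley is held, with the plate partly hidden behind it at (295,380). Go beyond for a clear view of the bracket and shaft tip.

Call:
{"method": "servo_tool", "body": {"increments": [[-4.2,-0.7,-1.2,0,0,0,1],[-4.2,-0.7,-1.2,0,0,0,1],[-4.2,-0.7,-1.2,0,0,0,1],[-4.2,-0.7,-1,0,0,0,1],[-4.2,-0.5,-1,0,0,0,1]]}}

```text
clock: 20.45
position: [0.6784, -0.0024, 0.2028]
ee_rot: [-0.0, -0.001, 1.0, 0.0]
contact_force: [1.0, -1.2, -2.0]
width: 0.0382
gripper_force: 40.9
```

Call:
{"method": "servo_tool", "body": {"increments": [[0,0,0,0,0,0,1],[0,0,0,0,0,0,1],[0,0,0,0,0,0,1],[0,0,0,0,0,0,1],[0,0,0,0,0,0,1]]}}

```text
clock: 20.95
position: [0.6761, -0.0035, 0.2025]
ee_rot: [-0.0, -0.0, 1.0, 0.0]
contact_force: [0.0, -0.1, -0.9]
width: 0.0381
gripper_force: 40.9
```

Run:
```python
from h import *
k=look('wrist',['motor'],fn='w12.png',pmin=.1)
```

```text
motor 0.89 [324.6 147. ] [ 0.6171 -0.0034]
[ 0.67651879 -0.00384605  0.20264888] 21.05
```

View pics/w12.png

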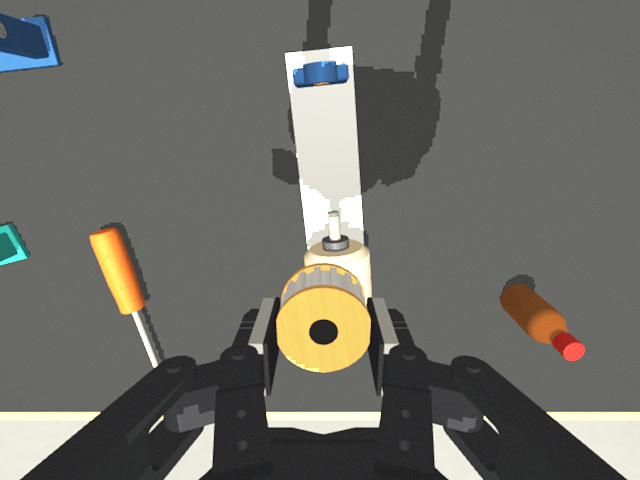

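Run:
```python
from h import *
k=optics.get_calibration('wrist')
r=lambda p,z:np.round(ray('wrist',p,z,k)[:2],4)
for p in [(286,52),(353,47),(305,228),(364,235)]: print('plate',p,r(p,.002))
for z in (.034,.029,.039): print('tip',z,r((334,211),z))
for p in [(294,87),(348,80),(321,84)]: print('br bottom',r(p,.002), r(p,.03))
a=np.array([r((286,52),.002),r((353,47),.002),r((305,228),.002),r((364,235),.002)])
d=((a[2]-a[0])/np.linalg.norm(a[2]-a[0])+(a[3]-a[1])/np.linalg.norm(a[3]-a[1])); d/=np.linalg.norm(d); print('dir',d,np.degrees(np.arctan2(d[1],d[0])),'width',np.cross(d,a[1]-a[0]))
n=np.array([-d[1],d[0]]); c=a[:2].mean(0); print('end mid',c,'origin if tip +52:', 'along', (r((334,211),.034)-c)@d)
for s in (.055,.0525,.05,.0): print(s, c+d*((r((334,211),.034)-c)@d-.052))
im=cv2.imread('pics/w12.png')[35:260,265:385]; cv2.imwrite('pics/crop12.png',cv2.resize(im,None,fx=2.6,fy=2.6,interpolation=cv2.INTER_NEAREST))
```

```text
plate (286, 52) [ 0.5401 -0.0363]
plate (353, 47) [0.5363 0.0199]
plate (305, 228) [ 0.6946 -0.0229]
plate (364, 235) [0.7018 0.0353]
tip 0.034 [0.6694 0.0044]
tip 0.029 [0.6707 0.0045]
tip 0.039 [0.6682 0.0042]
br bottom [ 0.5672 -0.0303] [ 0.5693 -0.0282]
br bottom [0.5616 0.0163] [0.5643 0.0145]
br bottom [ 0.5648 -0.0069] [ 0.5672 -0.0068]
dir [0.99598417 0.0895295 ] 5.136540175057053 width 0.056314522502674796
end mid [ 0.5382 -0.0082] origin if tip +52: along 0.1318011949188019
0.055 [ 0.61768073 -0.00105544]
0.0525 [ 0.61768073 -0.00105544]
0.05 [ 0.61768073 -0.00105544]
0.0 [ 0.61768073 -0.00105544]<stdin>:8: DeprecationWarning: Arrays of 2-dimensional vectors are deprecated. Use arrays of 3-dimensional vectors instead. (deprecated in NumPy 2.0)
```

View pics/crop12.png

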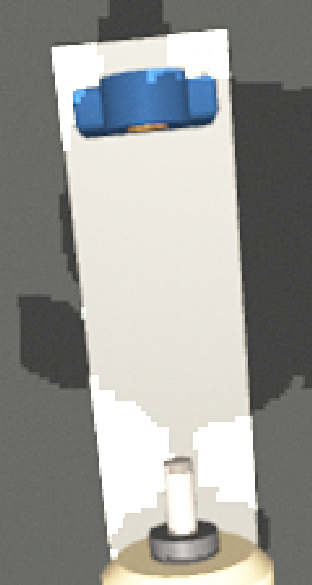

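Bracket inner face is at x≈.5665 and the shaft tip at .6695. The gap comes to 103 mm as specified, so mid-gap is (.618,−.001) with the plate yawed 5°. Go there and lower.

Call:
{"method": "servo_tool", "body": {"increments": [[3,0.2,0,0,0,0,1],[2.8,0,3,0,0,0,1],[0,0,4.3,0,0,0,1],[0,0,4,0,0,0,1],[0,0,3,0,0,0,1]]}}

```text
clock: 21.55
position: [0.6176, -0.002, 0.0576]
ee_rot: [-0.001, 0.0, 1.0, 0.0]
contact_force: [-0.3, -0.1, -1.4]
width: 0.0381
gripper_force: 40.9
```

Call:
{"method": "servo_tool", "body": {"increments": [[0,0,2,0,0,0,1],[0,0,1.2,0,0,0,1],[0,0,0.6,0,0,0,1],[0,0,0.2,0,0,0,1],[0,0,0,0,0,0,1]]}}

```text
clock: 22.05
position: [0.6199, -0.0021, 0.0205]
ee_rot: [0.001, 0.0, 1.0, -0.0]
contact_force: [0.2, 0.6, -0.9]
width: 0.0383
gripper_force: 41.0
```

Run:
```python
from h import *
k=look('wrist',['pulley_mid'],fn='w13.png',pmin=.1); print(manip.get_state()['contact_force'])
b=hsv('w13.png',(100,120,40),(125,255,255)); n,l,st,c=cv2.connectedComponentsWithStats(b)
for i in range(1,n):
    if st[i,4]>300: print(st[i]); j=st[i]; print(ray('wrist',(c[i][0],j[1]+j[3]),.002,k))
print('pulley px',proj('wrist',[.6178,-.0012,.028],k))
```

```text
pulley_mid 0.92 [321.7 311.9] [ 0.6193 -0.0041]
[ 0.62028472 -0.00212967  0.02043498] 22.15
[ 0.20785745  0.4928231  -1.17805288]
[ 250  159  125   61 5884]
[ 0.57926513 -0.00801847  0.002     ]
pulley px [328.61613544 327.46750884]
```

View pics/w13.png

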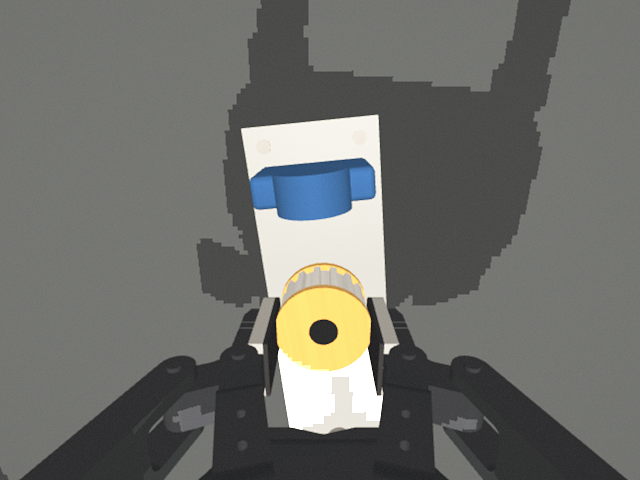

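Held pulley is about 2 mm toward −y of the plate centreline (bore at (323,331), mid predicted at (328.6,327.5)). Shift, set down and release.

Call:
{"method": "servo_tool", "body": {"increments": [[0.05,0.2,0,0,0,0,1],[0,0,0.1,0,0,0,1],[0,0,0,0,0,0,1],[0,0,0,0,0,0,-0.5],[0,0,0,0,0,0,-1]]}}

```text
clock: 22.65
position: [0.6189, 0.0001, 0.0185]
ee_rot: [0.0, 0.0, 1.0, 0.0]
contact_force: [-0.7, 0.4, -0.2]
width: 0.0664
gripper_force: 0.0
```

Call:
{"method": "servo_tool", "body": {"increments": [[0,0,0,0,0,0,-1],[0,0,0,0,0,0,-1],[0,0,-3,0,0,0,-1],[0,0,-4,0,0,0,-1],[0,0,-4,0,0,0,-1]]}}

```text
clock: 23.15
position: [0.6181, 0.0, 0.1287]
ee_rot: [-0.001, 0.0, 1.0, 0.0]
contact_force: [0.1, -0.9, 0.2]
width: 0.0855
gripper_force: 0.0
```

Call:
{"method": "servo_tool", "body": {"increments": [[-1,0,-2,0,0,0,-1],[-3,0,-4,0,0,0,-1],[0,0,0,0,0,0,-1],[0,0,0,0,0,0,-1],[0,0,0,0,0,0,-1]]}}

```text
clock: 23.65
position: [0.6572, 0.0001, 0.1868]
ee_rot: [-0.002, 0.0, 1.0, 0.0]
contact_force: [0.2, 0.7, 0.5]
width: 0.0853
gripper_force: 0.0
```

Run:
```python
from h import *
k=look('wrist',['motor','pulley_mid'],fn='w14.png',pmin=.1)
s=finder.silhouettes('pulley_mid','wrist')[0]; print('pulley',fit(k,s['region'],.015),s['box'],s['p'])
```

```text
pulley_mid 0.81 [322.5 173. ] [ 0.6173 -0.0016]
[6.57280107e-01 8.87541536e-05 1.86706804e-01] 23.8
pulley [ 0.6194 -0.0012  0.0218] [323.9, 174.7, 47.4, 52.0] 0.68
```

View pics/w14.png

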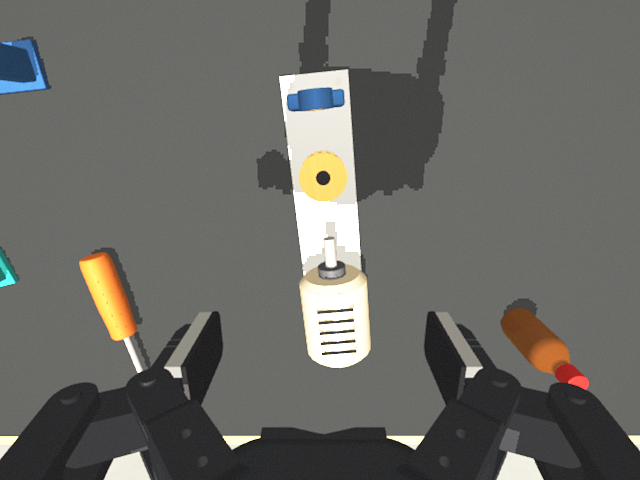

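The pulley is at (.618,−.0013), midway as asked: bracket at (316,98), pulley (323,177), shaft tip (330,238). I've used up my picture allowance (overshot it by two), so from here I rely on numbers only. Next, the collar stand.

Call:
{"method": "servo_tool", "body": {"increments": [[0.7,-4.5,-1,0,0,0,-1],[0.7,-4.5,0,0,0,0,-1],[0.7,-4.5,0,0,0,0,-1],[0.7,-4.5,0,0,0,0,-1],[0.7,-4.5,0,0,0,0,-1]]}}

```text
clock: 24.35
position: [0.6227, -0.2265, 0.1977]
ee_rot: [-0.0, 0.0, 1.0, 0.0]
contact_force: [0.5, 0.5, -0.2]
width: 0.0855
gripper_force: 0.0
```

Call:
{"method": "servo_tool", "body": {"increments": [[0.7,-4.5,0,0,0,0,-1],[0.7,-4.5,0,0,0,0,-1],[0.7,-4.5,0,0,0,0,-1],[0,0,0,0,0,0,-1],[0,0,0,0,0,0,-1]]}}

```text
clock: 24.85
position: [0.6017, -0.3609, 0.1972]
ee_rot: [-0.001, 0.001, 1.0, 0.001]
contact_force: [0.9, -0.3, -0.4]
width: 0.0855
gripper_force: 0.0
```

Call:
{"method": "servo_tool", "body": {"increments": [[0,0,0,0,0,0,-1],[0,0,0,0,0,0,-1],[0,0,0,0,0,0,-1],[0,0,0,0,0,0,-1],[0,0,0,0,0,0,-1]]}}

```text
clock: 25.35
position: [0.6028, -0.3594, 0.1985]
ee_rot: [0.0, -0.0, 1.0, -0.0]
contact_force: [-0.6, 0.5, -0.4]
width: 0.0855
gripper_force: 0.0
```

```bash
cat >> h.py <<'E'
def bar(fn,k):
    red=hsv(fn,(0,120,60),(8,255,255))|hsv(fn,(172,120,60),(180,255,255))
    yel=hsv(fn,(20,120,80),(34,255,255)); blu=hsv(fn,(100,120,40),(125,255,255))
    for nm,m,z in (('red',red,.053),('yel',yel,.055),('blue',blu,.0)):
        n,l,st,c=cv2.connectedComponentsWithStats(m)
        for i in range(1,n):
            if st[i,4]>80: print(nm,st[i],np.round(c[i],1),np.round(ray('wrist',c[i],z,k)[:2],4))
    return red,yel,blu
E
python3 - <<'E'
from h import *
k=look('wrist',['collar_mid','band','hook_mid'],fn='w15.png',pmin=.1,n=3)
r,y,b=bar('w15.png',k)
E
```

```text
collar_mid 0.79 [264.9 358.3] [ 0.7338 -0.4156]
collar_mid 0.68 [256.3 160.7] [ 0.5505 -0.4127]
band 0.8 [384.1 145.8] [ 0.5392 -0.3138]
[ 0.60263197 -0.35990935  0.19829445] 25.55
red [371 138  30  19 497] [385.8 147. ] [ 0.5398 -0.313 ]
red [   0  247   77  143 8685] [ 31.8 318.1] [ 0.6887 -0.6217]
yel [   0   94   45  152 4197] [ 15.4 180.6] [ 0.5653 -0.6004]
yel [245 141  23  40 415] [257.2 161.6] [ 0.5506 -0.4112]
yel [463 305  21  42 542] [474.3 322. ] [ 0.6913 -0.2255]
yel [253 344  22  34 320] [263.8 357.1] [ 0.7287 -0.4156]
blue [ 199  112  296   71 6145] [360.8 141.5] [ 0.5389 -0.3268]
```

Band is at (.5394,−.3132) and collar at (.5505,−.4115), so the bar is yawed +6.6°. I'll take the collar between the fingers along the bar, with the tips just above bar height.

Call:
{"method": "servo_tool", "body": {"increments": [[2.6,-2.6,0,0,0,0,0.1],[2.6,-2.6,0,0,0,0,0.1],[0,0,2,0,0,-6.6,0.1],[0,0,4,0,0,0,0.1],[0,0,2,0,0,0,0.1]], "squeeze": 20}}

```text
clock: 26.05
position: [0.549, -0.4115, 0.1156]
ee_rot: [-0.001, -0.057, 0.998, 0.001]
contact_force: [-0.4, 0.5, -0.6]
width: 0.0387
gripper_force: 0.0
```

Call:
{"method": "servo_tool", "body": {"increments": [[0,0,0,0,0,0,0.1],[0,0,0,0,0,0,0.1],[0,0,0,0,0,0,0.1],[0,0,0,0,0,0,0.1],[0,0,0,0,0,0,0.1]]}}

```text
clock: 26.55
position: [0.5512, -0.4124, 0.1197]
ee_rot: [0.001, -0.058, 0.998, -0.001]
contact_force: [0.1, -0.3, 0.2]
width: 0.0382
gripper_force: 0.0
```

Run:
```python
from h import *
k=look('wrist',['collar_mid','band'],fn='w16.png',pmin=.1,n=3)
r,y,b=bar('w16.png',k); s=manip.get_state(); print(s['ee_rot'],s['width'])
```

```text
collar_mid 0.85 [321.4 259.3] [ 0.5501 -0.4151]
band 0.95 [485.9 260.4] [ 0.5391 -0.3142]
[ 0.55078449 -0.41209535  0.11887538] 26.7
red [471 253  39  21 759] [490.8 263. ] [ 0.5394 -0.3124]
red [   0  307   62  173 8235] [ 24.9 389.7] [ 0.6701 -0.6096]
yel [   0  129   40  183 4911] [ 14.2 228.1] [ 0.5493 -0.5958]
yel [315 237  21  48 830] [325.3 259.3] [ 0.5478 -0.413 ]
blue [  0  38  10  61 321] [ 2.9 77.2] [ 0.4671 -0.6338]
blue [ 257  212  375   76 9637] [427.6 233.4] [ 0.5402 -0.3366]
[ 3.51739596e-04 -5.74868368e-02  9.98346155e-01 -3.06320339e-04] 0.03837137192578106
```

Call:
{"method": "servo_tool", "body": {"increments": [[0,0,2.5,0,0,0,0.1],[0,0,2,0,0,0,0.1],[0,0,0.5,0,0,0,0.1],[0,0,0,0,0,0,1],[0,0,0,0,0,0,1]]}}

```text
clock: 27.2
position: [0.551, -0.4124, 0.0691]
ee_rot: [0.0, -0.057, 0.998, -0.0]
contact_force: [-1.6, 0.1, -2.5]
width: 0.0109
gripper_force: 24.1
```

Call:
{"method": "servo_tool", "body": {"increments": [[0,0,0,0,0,0,1],[0,0,0,0,0,0,1],[0,0,0,0,0,0,1],[0,0,0,0,0,0,1],[0,0,0,0,0,0,1]]}}

```text
clock: 27.7
position: [0.551, -0.4124, 0.069]
ee_rot: [0.001, -0.057, 0.998, -0.001]
contact_force: [-1.3, -0.3, 2.8]
width: 0.0107
gripper_force: 22.2
```

Call:
{"method": "servo_tool", "body": {"increments": [[0,2,0,0,0,0,1],[0,2.5,0,0,0,0,1],[0,2.5,0,0,0,0,1],[0,2,0,0,0,0,1],[0,1,0,0,0,0,1]]}}

```text
clock: 28.2
position: [0.5408, -0.3117, 0.0691]
ee_rot: [0.002, -0.058, 0.998, -0.001]
contact_force: [4.7, -2.0, -0.3]
width: 0.011
gripper_force: 22.0
```

Call:
{"method": "servo_tool", "body": {"increments": [[0,0,0,0,0,0,1],[0,0,0,0,0,0,1],[0,0,0,0,0,0,0.1],[0,0,0,0,0,0,0.1],[0,0,0,0,0,0,0.1]]}}

```text
clock: 28.7
position: [0.5381, -0.3126, 0.0678]
ee_rot: [-0.001, -0.057, 0.998, 0.0]
contact_force: [-0.1, 0.4, -0.5]
width: 0.0386
gripper_force: 0.0
```

Call:
{"method": "servo_tool", "body": {"increments": [[0,0,-2,0,0,0,0.1],[0,0,-4,0,0,0,0.1],[0,0,0,0,0,0,0.1],[0,0,0,0,0,0,0.1],[0,0,0,0,0,0,0.1]]}}

```text
clock: 29.2
position: [0.538, -0.3122, 0.1271]
ee_rot: [-0.001, -0.057, 0.998, 0.001]
contact_force: [-0.0, 0.3, -0.8]
width: 0.0383
gripper_force: 0.0
```

Run:
```python
from h import *
k=look('wrist',['collar_mid','band'],fn='w17.png',pmin=.1,n=3)
r,y,b=bar('w17.png',k)
im=cv2.cvtColor(cv2.imread('pics/w17.png'),cv2.COLOR_BGR2HSV)
n,l,st,c=cv2.connectedComponentsWithStats(y)
# red pixels beside the collar: column profile near the middle
for x in range(295,355): print(x,int((r[225:300,x]>0).sum()),int((y[225:300,x]>0).sum()),end=' | ')
```

```text
collar_mid 0.84 [324. 262.] [ 0.5413 -0.3125]
collar_mid 0.41 [167.7 469.7] [ 0.7338 -0.4163]
band 0.71 [320.8 258.6] [ 0.5392 -0.3148]
[ 0.53821912 -0.31217206  0.12681664] 29.35
red [306 251   7  21 133] [309.2 260.9] [ 0.5403 -0.322 ]
red [334 251   7  21 144] [336.9 261. ] [ 0.5385 -0.3046]
yel [313 238  21  42 663] [323.3 255.7] [ 0.5351 -0.3137]
blue [  92  212  362   73 8608] [281.2 231.9] [ 0.5404 -0.3455]
295 0 0 | 296 0 0 | 297 0 0 | 298 0 0 | 299 0 0 | 300 0 0 | 301 0 0 | 302 0 0 | 303 0 0 | 304 0 0 | 305 0 0 | 306 15 0 | 307 17 0 | 308 18 0 | 309 20 0 | 310 21 0 | 311 21 0 | 312 21 0 | 313 0 22 | 314 0 30 | 315 0 38 | 316 0 38 | 317 0 38 | 318 0 38 | 319 0 34 | 320 0 33 | 321 0 33 | 322 0 32 | 323 0 31 | 324 0 31 | 325 0 31 | 326 0 32 | 327 0 33 | 328 0 37 | 329 0 36 | 330 0 37 | 331 0 36 | 332 0 43 | 333 0 26 | 334 21 0 | 335 21 0 | 336 21 0 | 337 21 0 | 338 21 0 | 339 21 0 | 340 18 0 | 341 0 0 | 342 0 0 | 343 0 0 | 344 0 0 | 345 0 0 | 346 0 0 | 347 0 0 | 348 0 0 | 349 0 0 | 350 0 0 | 351 0 0 | 352 0 0 | 353 0 0 | 354 0 0 |
```

The collar shows 7 px of red on each side, so it is centred. Hook's place is (.470,−.321). Fetch the hook.

Call:
{"method": "servo_tool", "body": {"increments": [[0,0,-1,0,0,0,-1],[1.1,4.2,0,0,0,0,-1],[1.1,4.2,0,0,0,0,-1],[1.1,4.2,0,0,0,0,-1],[1.1,4.2,0,0,0,0,-1]]}}

```text
clock: 29.85
position: [0.4755, -0.1496, 0.1386]
ee_rot: [0.0, -0.057, 0.998, 0.0]
contact_force: [0.2, 0.5, 0.8]
width: 0.0853
gripper_force: 0.0
```

Call:
{"method": "servo_tool", "body": {"increments": [[1.2,4.1,0,0,0,0,-1],[1.2,4,0,0,0,0,-1],[0,0,0,0,0,0,-1],[0,0,0,0,0,0,-1],[0,0,0,0,0,0,-1]]}}

```text
clock: 30.35
position: [0.4441, -0.074, 0.1388]
ee_rot: [0.001, -0.057, 0.998, -0.001]
contact_force: [0.1, -0.6, -0.8]
width: 0.0851
gripper_force: 0.0
```

Call:
{"method": "servo_tool", "body": {"increments": [[0,0,0,0,0,0,-1],[0,0,0,0,0,0,-1],[0,0,0,0,0,0,-1],[0,0,0,0,0,0,-1],[0,0,0,0,0,0,-1]]}}

```text
clock: 30.85
position: [0.443, -0.0733, 0.1382]
ee_rot: [-0.0, -0.057, 0.998, 0.0]
contact_force: [-0.2, -1.6, 0.1]
width: 0.0852
gripper_force: 0.0
```

Run:
```python
from h import *
k=look('wrist',['hook_mid'],fn='w18.png',pmin=.1)
s=finder.silhouettes('hook_mid','wrist')[0]; print(fit(k,s['region'],.013),s['box'],s['p'])
print(manip.get_state()['ee_rot'])
```

```text
hook_mid 0.89 [330.6 231.3] [ 0.4402 -0.0692]
[ 0.44302008 -0.07320257  0.13826007] 30.95Traceback (most recent call last):
  File "<stdin>", line 3, in <module>
IndexError: list index out of range
```

Call:
{"method": "servo_tool", "body": {"increments": [[0.1,0.15,4,0,0,0,-1],[0,0,4,0,0,0,-1],[0,0,3,0,0,0,-1],[0,0,1.4,0,0,0,-1],[0,0,0,0,0,0,1]], "squeeze": 40}}

```text
clock: 31.5
position: [0.4402, -0.0712, 0.0125]
ee_rot: [-0.002, -0.057, 0.998, 0.001]
contact_force: [-0.2, -0.2, 0.6]
width: 0.0733
gripper_force: 0.0
```

Call:
{"method": "servo_tool", "body": {"increments": [[0,0,0,0,0,0,1],[0,0,0,0,0,0,1],[0,0,0,0,0,0,1],[0,0,0,0,0,0,1],[0,0,0,0,0,0,1]]}}

```text
clock: 32.0
position: [0.4429, -0.072, 0.0156]
ee_rot: [0.001, -0.057, 0.998, -0.0]
contact_force: [0.3, 1.3, 6.5]
width: 0.0345
gripper_force: 39.8
```

Call:
{"method": "servo_tool", "body": {"increments": [[0,0,-4,0,0,0,1],[0,0,-4,0,0,0,1],[0,-4,0,0,0,0,1],[0,-4.5,0,0,0,0,1],[0,-4.5,0,0,0,0,1]]}}

```text
clock: 32.5
position: [0.4571, -0.2021, 0.0955]
ee_rot: [0.001, -0.058, 0.998, -0.001]
contact_force: [1.0, -0.2, -1.4]
width: 0.0344
gripper_force: 40.7
```

Call:
{"method": "servo_tool", "body": {"increments": [[0,-4.5,0,0,0,0,1],[0,-4.5,0,0,0,0,1],[0.1,-3.1,0,0,0,0,1],[0,0,0,0,0,0,1],[0,0,0,0,0,0,1]]}}

```text
clock: 33.0
position: [0.4691, -0.3213, 0.0941]
ee_rot: [-0.0, -0.057, 0.998, 0.001]
contact_force: [-0.1, -0.2, 0.0]
width: 0.0343
gripper_force: 40.6
```

Run:
```python
from h import *
k=look('wrist',['hook_mid','band'],fn='w19.png',pmin=.1)
s=manip.get_state();c=[s['position'][0],s['position'][1],0]
for d in finder.tip_of('hook_mid','wrist')[:1]: print('held hook at',ray('wrist',d['at'],s['position'][2]-.0165+.013,k))
```

```text
hook_mid 0.61 [322.1 317.7] [ 0.5154 -0.318 ]
band 0.72 [326.3 384.6] [ 0.5397 -0.3126]
[ 0.46914118 -0.31963797  0.09423932] 33.15
held hook at [ 0.46902129 -0.32315582  0.09073932]
```

Call:
{"method": "servo_tool", "body": {"increments": [[0,0.05,3,0,0,0,1],[0,0,3,0,0,0,1],[0,0,1.4,0,0,0,1],[0,0,0.5,0,0,0,1],[0,0,0,0,0,0,1]]}}

```text
clock: 33.7
position: [0.4694, -0.3193, 0.0159]
ee_rot: [-0.0, -0.058, 0.998, 0.0]
contact_force: [0.1, 0.3, -1.1]
width: 0.0347
gripper_force: 40.5
```

Call:
{"method": "servo_tool", "body": {"increments": [[0,0,0.1,0,0,0,1],[0,0,0,0,0,0,1],[0,0,0,0,0,0,-0.5],[0,0,0,0,0,0,-1],[0,0,0,0,0,0,-1]]}}

```text
clock: 34.2
position: [0.4698, -0.3207, 0.0144]
ee_rot: [0.0, -0.058, 0.998, -0.0]
contact_force: [0.4, 0.2, 0.7]
width: 0.0762
gripper_force: 0.0
```

Call:
{"method": "servo_tool", "body": {"increments": [[0,0,0,0,0,0,-1],[0,0,-3,0,0,0,-1],[0,0,-4,0,0,0,-1],[0,0,-4,0,0,0,-1],[-2,0,-4,0,0,0,-1]]}}

```text
clock: 34.7
position: [0.4874, -0.3181, 0.1655]
ee_rot: [-0.001, -0.057, 0.998, 0.001]
contact_force: [1.1, 0.3, -1.2]
width: 0.0849
gripper_force: 0.0
```

Call:
{"method": "servo_tool", "body": {"increments": [[-4,0,0,0,0,0,-1],[0,0,0,0,0,0,-1],[0,0,0,0,0,0,-1],[0,0,0,0,0,0,-1],[0,0,0,0,0,0,-1]]}}

```text
clock: 35.2
position: [0.5279, -0.3136, 0.1634]
ee_rot: [-0.001, -0.057, 0.998, 0.001]
contact_force: [-0.6, -0.1, 0.3]
width: 0.0856
gripper_force: 0.0
```

Run:
```python
from h import *
k=look('wrist',['hook_mid','band','collar_mid'],fn='w20.png',pmin=.1)
for s in finder.silhouettes('hook_mid','wrist')[:1]: print(fit(k,s['region'],.013),s['box'],s['p'])
r,y,b=bar('w20.png',k)
for c in ('scene','side'): look(c,['handwheel_mid','knob_mid','pulley_mid','hook_mid','oil','driver'],n=1,fn=c+'9.png')
```

```text
hook_mid 0.98 [322.6 152.9] [ 0.4698 -0.3218]
band 0.62 [324.8 253.6] [ 0.539  -0.3122]
collar_mid 0.97 [320.9 256.7] [ 0.5418 -0.3148]
[ 0.52857198 -0.31393891  0.1640602 ] 35.4
[ 0.4692 -0.3212  0.0189] [323.1, 153.6, 44.2, 51.5] 0.67
red [333 247   6  18  85] [335.1 255.3] [ 0.5384 -0.3047]
yel [315 236  18  30 196] [324.3 242.7] [ 0.5288 -0.3138]
yel [395 402  22  47 844] [406.3 423.6] [ 0.6866 -0.2235]
blue [310 139  28  29 564] [323.6 152.8] [ 0.4708 -0.3208]
blue [ 126  214  309   62 6079] [282.2 231.1] [ 0.5412 -0.3491]
blue [628 287  12  16 136] [634.7 293.3] [ 0.5644 -0.0186]
handwheel_mid 0.68 [434.8 343.7] [0.5272 0.3427]
knob_mid 0.51 [440.2 335. ] [0.4967 0.3315]
pulley_mid 0.61 [291.9 263.1] [ 0.6104 -0.0115]
hook_mid 0.74 [271.8 184.7] [ 0.4675 -0.309 ]
oil 0.97 [287.5 362.8] [0.7694 0.1967]
driver 0.9 [191.4 253.1] [ 0.7733 -0.1955]
[ 0.52921239 -0.31384242  0.16429503] 35.8
handwheel_mid 0.71 [245.3 195.3] [0.5288 0.3578]
knob_mid 0.52 [244.7 188. ] [0.551 0.41 ]
pulley_mid 0.73 [347.4 252.1] [ 0.6206 -0.009 ]
hook_mid 0.8 [383.6 374.9] [ 0.4664 -0.3256]
oil 0.74 [347.4 200.6] [0.7742 0.1988]
[ 0.52919233 -0.31379808  0.16426336] 36.15
```

Hook at (.4695,−.3215), on target; the oil bottle and screwdriver read where they were, within the networks' noise. Handing in.

```bash
python3 -c "
from rig import manip
print(manip.sign_off())"
```

```text
the job is handed in; nothing more can be done
None
```

I finished all five steps in the order asked and handed the job in at about 36 s. By my last measurements each part is within about 2 mm of its place, but the hand-in returned no verdict, and I viewed 16 pictures against the limit of 14.

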